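Add the matching plate to the pile on the sloping stand

TASK

Two drilled aluminium plates are piled on the sloping stand. Of the plates lying on the bench, find the one with the same length and width as those two and lay it flat on top of the pile, its edges lined up with theirs, keeping hold of it until it lies flat, then let go. Leave the pile and everything else where it is.

Things in the scene. Friction and masses are not known exactly. Their poses are not given: they have to be found in the camera images.
- bed: Flat bed of the grey sheet-steel stand, 172 mm (x, up the slope, away from the robot) by 116 mm (y), sloping 30 degrees. Origin: centre of its upper face; z is its outward normal. At the low end a full-width lip, inner side at x = -82 mm, stands square to the bed up to 34 mm, then flares outward 10 mm, up to 48 mm. No fence at the sides or the upper end.
- pile_low: Flat rectangular bare-aluminium plate, 120 mm long (its x), 60 mm wide (its y), 15 mm thick, with a countersunk hole near each end. Lower of the two loose plates piled on the bed, its lower end against the lip; its x points up the slope. Origin: centre of its underside; z is the plate's upward normal.
- pile_top: Flat rectangular bare-aluminium plate, 120 mm long (its x), 60 mm wide (its y), 15 mm thick, with a countersunk hole near each end. Upper of the two loose plates piled on the bed, squarely on the lower one; its x points up the slope. Origin: centre of its underside; z is the plate's upward normal.
- plate_a: Flat rectangular bare-aluminium plate, 146 mm long (its x), 60 mm wide (its y), 15 mm thick, with a countersunk hole near each end. At the start it lies flat on the bench, clear on both long sides. Origin: centre of its underside; z is the plate's upward normal.
- plate_b: Flat rectangular bare-aluminium plate, 94 mm long (its x), 60 mm wide (its y), 15 mm thick, with a countersunk hole near each end. At the start it lies flat on the bench, clear on both long sides. Origin: centre of its underside; z is the plate's upward normal.
- plate_c: Flat rectangular bare-aluminium plate, 120 mm long (its x), 60 mm wide (its y), 15 mm thick, with a countersunk hole near each end. At the start it lies flat on the bench, clear on both long sides. Origin: centre of its underside; z is the plate's upward normal.
- plate_d: Flat rectangular bare-aluminium plate, 120 mm long (its x), 40 mm wide (its y), 15 mm thick, with a countersunk hole near each end. At the start it lies flat on the bench, clear on both long sides. Origin: centre of its underside; z is the plate's upward normal.
- sleeve_1: Polished steel tube standing on end, 46 mm across, up to 90 mm tall, top cut at a slant; origin at the centre of its foot. A bystander.
- sleeve_2: Polished steel tube standing on end, 46 mm across, up to 90 mm tall, top cut at a slant; origin at the centre of its foot. A bystander.
- sleeve_3: Polished steel tube standing on end, 46 mm across, up to 90 mm tall, top cut at a slant; origin at the centre of its foot. A bystander.
- file: Flat file with a wooden handle lying on the bench, 265 mm long (x, handle to -x), 22 mm high; origin under the blade, 30 mm from the handle. A bystander.
- brush: Hand brush lying on the bench, its length along x, handle to -x; origin on the bench beneath it. A bystander.
- can: Closed can, 66 mm across, 110 mm tall, standing; origin at the centre of its foot. A bystander.
Not all that is in view belongs to the job. Leave any turquoise look-alike of the plate_c alone.

How it is judged (in metres and radians):
On the way:
1. the matching plate lies flat on the pile while the fingers still hold it (z of plate_c in the frame of pile_top between 0.011 and 0.0195 m and angle between the z axis of plate_c and the z axis of pile_top, either way round below 0.1 rad and x of plate_c in the frame of pile_top between -0.015 and 0.015 m and y of plate_c in the frame of pile_top between -0.015 and 0.015 m and contact force between the fingers and plate_c above 1 N), for 0.1 s.
At the end, for the whole second after the job is handed in: The 120 x 60 mm plate from the bench lies flat (within 0.1 rad) on the upper plate of the pile, its centre within 8 mm of that plate's both along and across the slope, its edges turned no more than 0.12 rad from that plate's, released and at rest (z of plate_c in the frame of pile_top between 0.011 and 0.0195 m and angle between the z axis of plate_c and the z axis of pile_top, either way round below 0.1 rad and x of plate_c in the frame of pile_top between -0.008 and 0.008 m and y of plate_c in the frame of pile_top between -0.008 and 0.008 m and angle between the x axis of plate_c and the x axis of pile_top, either way round below 0.12 rad and linear speed of plate_c below 0.02 m/s); the robot touches nothing.
It fails at once if a plate of the pile is shifted by more than 15 mm (distance of any of pile_low, pile_top from where it was at the start of the episode above 0.015 m).
It fails at once if another plate, a tube, the file, the brush or the can is moved by more than 30 mm (distance of any of plate_a, plate_b, plate_d, sleeve_1, sleeve_2, sleeve_3, file, brush, can from where it was at the start of the episode above 0.03 m).
It fails at once if a tube or the can is tipped over (angle between any of sleeve_1, sleeve_2, sleeve_3, can's own z axis and vertical above 0.5 rad).
It also fails if it takes over 38 s, if anything falls off the work surface, if the arm or the gripper's body presses on something with over 40 N, if the wrist force passes 120 N, or if a joint passes its speed limit or range.

ROBOT

A 6-joint arm with a two-finger parallel gripper is mounted at the origin on the work surface. World frame = base frame: x ahead of the robot, y to its left, z up, the work surface at z = 0. Lengths are in mm, angles in rad, forces in N, time in s.
With the tool pointing down it reaches from about 350 to 725 mm from the base axis. Payload 4.3 kg.
Tool frame: the origin (TCP) lies midway between the tips of the shut fingers; the grasp point (between the pads) lies 19 mm behind it; z points along the fingers, y is the line along which they close (so a half turn about z gives the same grasp; the last joint's range is limited). The gripper opens to 85 mm and grips with 20 to 120 N. Pads are 22 mm wide; open, the fingers measure 114 mm over their backs; the gripper's body (76 mm by 85 mm) begins 54 mm behind the grasp point. The pads swing forward as they close: fully open they stand 13 mm farther back than shut.
Start: joints at [-1.222, 0.377, 0.081, 1.274, 0, 1.46], TCP at [254.668, -515.569, 231.329] pointing down, gripper open.
Joint ranges: [-2.72, 2.72], [-0.84, 1.66], [-1.02, 1.22], [-1.77, 2.12], [-1.37, 1.28], [-3.14, 3.14]. Speed limits (rad/s): [2.57, 2.57, 3.14, 3.14, 3.14, 3.14].

INTERFACE

Orientations are given as a 3x3 rotation matrix whose columns are the frame's x, y, z axes.
In Python, from bench import manip gives the robot as it stands.
- The arm moves only by the tool drive_tool, never from a script. Its argument "commands" is text: rows parted by semicolons, each of 6 numbers parted by spaces: the shift along the tool's x, y, z in cm, then the turn, a rotation vector about the tool's x, y, z in degrees. In form: dx dy dz ax ay az; .... A call has 1 to 5 rows; each row is the pose to reach, as a shift and turn from the pose commanded when the call began, along the tool's axes at that moment; what a row does not reach only later rows make up. A row lasts 1/8 s, in which the tool goes at most 62.5 mm and 10.7 degrees, less where a joint would pass 70% of its speed; a pose out of reach is approached as far as the arm can. A call with a gripper value outside its range is refused whole. "grip" is the opening, from 0 (shut) to 1 (fully open), set as the call begins (left out, the last holds). The fingers move at their own pace and stop on an object; "force" is the grip in N (left out, the last holds). Time passes only in rows, so rows that repeat a pose let the fingers close. It gives the time, the measured TCP pose, the force, the opening and the grip force at its end, in the units of the state.
- manip.state(): the state, without advancing time (a new reading comes with each control period).
- manip.grab_frame(name): name is "scene" or "side" or "wrist"; returns a dict with "pixels" (480x640x3 uint8, red, green, blue), "camera_matrix" (3x3 intrinsics, pixels), "k1" (the pictures are not rectified: a ray, as slopes to the right and down, at radius r is drawn at 1 + k1 r^2 times it, then the intrinsics apply), "R" (3x3) and "t" (3): a world point X has camera coordinates R X + t; the wrist camera has in their place "tool_from_camera" (4x4, takes a point from camera to tool coordinates, whose origin is the TCP and whose axes are the flange's). Camera axes: x right, y down, z forward; pixel columns grow to the right and rows downward; lengths in mm; the calibration is good to about 2 mm. A picture is of the moment at which its call begins: read the wrist's pose just before it. There is no depth.
- manip.close_job(): hands the job in; it is judged then, once.
Trained networks look in a picture, given as the dict that the camera call returned (one of the last four; its "shot" number tells which), for a name from the list of things; names that differ only in an ending like _2 or _b are one class to them, and where a whole thing is asked for, a point or a joint stands for the part that bears it (a point fixed in the world has none). Each returns a list of dicts, best first, with "score" (0 to 1); they miss things now and then, are a little off and sometimes report something else, mostly with a low value. They report only what shows in the picture. A call takes as long as a camera call. They do not tell look-alikes from the thing itself.
- manip.search_frame(name, picture): "position" ([x, y, z] in mm, in world coordinates, good to about 4 mm: the middle of the surface that is visible of it).
The state is a dict: "clock": time; "q": joint angles; "joint_velocities": joint speeds; "tau": joint torques, N m; "tool_pos": TCP position; "eef_rot": TCP orientation; "contact_force": force on the tool from outside, world axes, zero at the start; "ft_torque": the same for the moment, N m; "grip_width": finger opening in mm; "gripper_force": force on a finger pad.
Only numpy, scipy, OpenCV 4.12 (cv2) and the standard library are available. Lean on these libraries where they do the work, as an engineer would, in place of code of your own. Each camera call takes 0.05 s, during which the arm holds its last target. There are 200 camera calls.

## Working session

There is one attempt and no reset: what is moved stays moved. The work goes in short steps, Python scripts to look and compute and a tool call to move; the robot and the scene stay as the last step left them, time stands still between calls to the robot, and variables do not carry over. Pictures are saved under pics/ and viewed, at most 10 in all, crops included, and the job is handed in when it is done.

Besides the shell and the picture viewer there is one more tool, called as name(argument=value, ...) on one line, values as JSON. drive_tool: Moves the arm, as the interface text tells. Its arguments: {"type":"object","properties":{"commands":{"type":"string"},"grip":{"type":"number"},"force":{"type":"number"}},"required":["commands"]}

```bash
mkdir -p pics; cat > h.py <<'E'
import numpy as np, cv2, pickle
from bench import manip
def shot(n,f):
    s=manip.state(); p=manip.grab_frame(n)
    if n=="wrist":
        T=np.eye(4);T[:3,:3]=s["eef_rot"];T[:3,3]=s["tool_pos"]
        M=np.linalg.inv(T@np.array(p["tool_from_camera"])); p["R"],p["t"]=M[:3,:3],M[:3,3]
    p["R"]=np.array(p["R"]);p["t"]=np.array(p["t"])
    cv2.imwrite(f"pics/{f}.png",p["pixels"][:,:,::-1]); pickle.dump(p,open(f"{f}.pkl","wb")); return p
def load(f): return pickle.load(open(f"{f}.pkl","rb"))
def proj(p,X):
    c=np.atleast_2d(X)@p["R"].T+p["t"]; s=c[:,:2]/c[:,2:]; s=s*(1+p["k1"]*(s**2).sum(1,keepdims=True))
    K=np.array(p["camera_matrix"]); return s@K[:2,:2].T+K[:2,2]
def ray(p,uv):
    K=np.array(p["camera_matrix"]); d=(np.atleast_2d(uv)-K[:2,2])@np.linalg.inv(K[:2,:2]).T; s=d.copy()
    for _ in range(20): s=d/(1+p["k1"]*(s**2).sum(1,keepdims=True))
    return -p["R"].T@p["t"], np.c_[s,np.ones(len(s))]@p["R"]
def onz(p,uv,z):
    o,d=ray(p,uv); return o+d*((z-o[2])/d[:,2])[:,None]
E
python3 - <<'E'
from h import *
a=shot("scene","s1"); b=shot("side","d1")
for nm,p in(("scene",a),("side",b)):
    print(nm,"cam",np.round(-p["R"].T@p["t"]))
    for n in("plate_c","pile_top","bed"):
        for r in manip.search_frame(n,p): print(n,np.round(r["position"]),round(r["score"],2),np.round(proj(p,r["position"])[0]))
print(manip.state()["clock"])
E
```

```text
scene cam [1228.  144.  819.]
plate_c [619. -32.  19.] 0.94 [334. 295.]
plate_c [ 652. -268.   16.] 0.82 [230. 286.]
plate_c [ 466. -320.   13.] 0.6 [242. 228.]
plate_c [443. -93.  16.] 0.55 [329. 237.]
plate_c [ 567. -455.    3.] 0.41 [177. 248.]
pile_top [547. 264. 100.] 0.85 [482. 273.]
bed [571. 260.  79.] 0.94 [477. 288.]
side cam [-229. -825.  686.]
plate_c [ 580. -286.   15.] 0.94 [416. 290.]
plate_c [ 451. -332.   18.] 0.91 [395. 327.]
plate_c [605. -51.  14.] 0.9 [342. 247.]
plate_c [ 427. -105.   15.] 0.68 [303. 287.]
pile_top [531. 259.  92.] 0.96 [234. 190.]
bed [562. 261.  71.] 0.78 [244. 193.]
bed [534. 260.  92.] 0.22 [235. 190.]
0.4
```

View pics/s1.png

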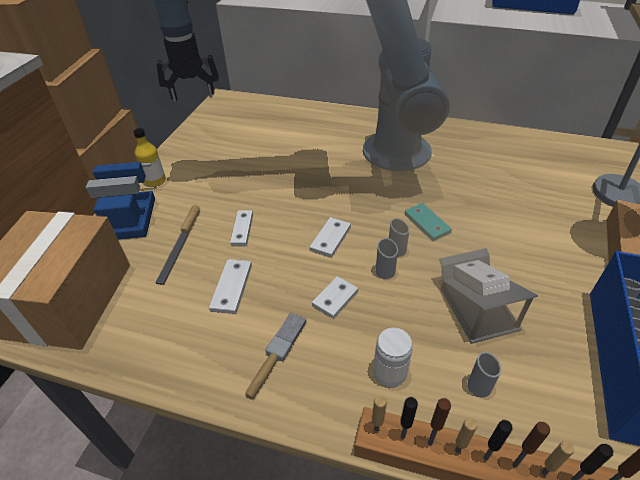

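View pics/d1.png

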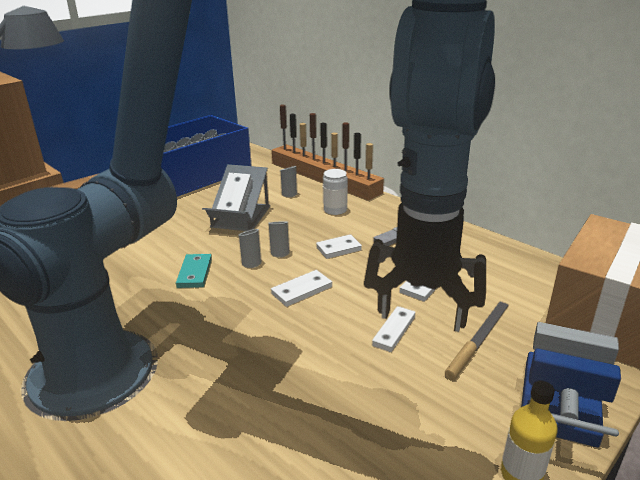

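Scene picture: the white plates are at (242,228), (330,237), (335,296) and (231,286). The turquoise look-alike is at (428,221), and the stand with the pile is at (482,275). Next I measure the plate sizes.

```bash
python3 - <<'E'
from h import *
for f,pts in(("s1",[(242,228),(330,237),(335,296),(231,286),(428,221)]),("d1",[(400,328),(303,287),(342,247),(195,270)])):
    p=load(f); hsv=cv2.cvtColor(p["pixels"],cv2.COLOR_RGB2HSV)
    m=((hsv[...,1]<45)&(hsv[...,2]>150)).astype(np.uint8)
    m=cv2.morphologyEx(m,cv2.MORPH_CLOSE,np.ones((5,5)))
    n,l=cv2.connectedComponents(m)
    for u,v in pts:
        k=np.bincount(l[v-8:v+9,u-8:u+9].ravel(),minlength=n);k[0]=0
        ys,xs=np.where(l==k.argmax()); X=onz(p,np.c_[xs,ys].astype(float),15)[:,:2].astype(np.float32)
        r=cv2.minAreaRect(X); print(f,(u,v),len(xs),np.round(r[0]),np.round(r[1]),round(r[2],1))
s=load("s1")["pixels"][235:345,425:545]; d=load("d1")["pixels"][155:240,195:280]
im=np.hstack([cv2.resize(s,(400,367),interpolation=cv2.INTER_CUBIC),cv2.resize(d,(367,367),interpolation=cv2.INTER_CUBIC)])
cv2.imwrite("pics/stand.png",im[:,:,::-1])
E
```

```text
s1 (242, 228) 497 [ 459. -325.] [121.  39.] 14.7
s1 (330, 237) 803 [431. -94.] [ 60. 122.] 81.0
s1 (335, 296) 898 [613. -32.] [59. 94.] 69.1
s1 (231, 286) 1276 [ 644. -271.] [147.  60.] 8.7
s1 (428, 221) 294134 [-135. -485.] [2509. 3615.] 12.1
d1 (400, 328) 841 [ 457. -326.] [121.  40.] 15.1
d1 (303, 287) 911 [429. -96.] [ 61. 120.] 80.7
d1 (342, 247) 504 [610. -34.] [61. 94.] 68.8
d1 (195, 270) 15 [285. 104.] [12. 16.] 43.3
```

View pics/stand.png

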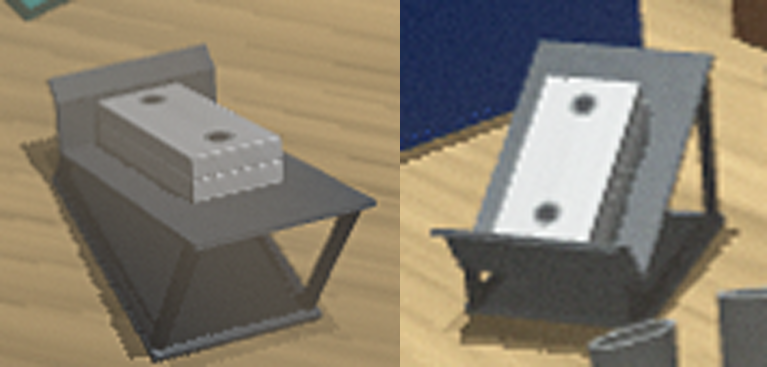

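```bash
cat > pile.py <<'E'
from h import *
from scipy.optimize import least_squares
from scipy.spatial.transform import Rotation as Ro
def Rp(yaw): return Ro.from_euler("z",yaw).as_matrix()@Ro.from_euler("y",-np.pi/6).as_matrix()
E
cat > fit.py <<'E'
from pile import *
S=lambda a:(np.array(a,float)+.5)/(400/120)-.5+[425,235]; D=lambda a:(np.array(a,float)+.5)/(367/85)-.5+[195-400*85/367,155]
a,b=load("s1"),load("d1")
# points in pile_top frame (z from underside)
so=[((-60,-30,15),(98,100)),((-60,30,15),(180,82)),((60,30,15),(283,137)),((60,-30,15),(192,157)),((60,-30,-15),(195,202)),((60,30,-15),(283,182))]
do=[((60,30,15),(545,75)),((60,-30,15),(641,82))]
ho=[(0,-1,(152,99)),(0,1,(219,136)),(1,1,(584,104)),(1,-1,(547,213))]
def res(q,full=0):
    R=Rp(q[3]);r=[]
    for p,o,F in((a,so,S),(b,do,D)):
        for X,u in o: r.append(proj(p,R@np.array(X,float)+q[:3])[0]-F(u))
    for c,s,u in ho: r.append(proj((a,b)[c],R@np.array([s*q[4],0,15.])+q[:3])[0]-(S,D)[c](u))
    return np.array(r) if full else np.ravel(r)
s=least_squares(res,[539,262,85,0,40],loss="soft_l1"); q=s.x
print("pile_top underside centre",q.round(2)); print(res(q,1).round(1).tolist())
# implied bed origin and its height at lip
R=Rp(q[3]); bed=q[:3]-R@np.array([-22,0,15.]); print("bed",bed.round(1))
for X,u,p,F in(((86,58,0),(375,205),a,S),((86,-58,0),(197,247),a,S),((86,58,0),(538,40),b,D),((86,-58,0),(714,55),b,D)):
    print(X,(proj(p,R@np.array(X,float)+bed)[0]-F(u)).round(1))
st=manip.state(); print(np.round(st["eef_rot"],3).tolist(),np.round(st["tool_pos"],1),st["grip_width"])
np.save("pile.npy",q)
E
python3 fit.py
python3 - <<'E'
from h import *
p=load("s1")
for u in [(387,277),(398,255)]: print(onz(p,[u],0).round())
E
```

```text
pile_top underside centre [5.3401e+02 2.6582e+02 7.6610e+01 5.3000e-01 4.0200e+01]
[[-0.4, -0.0], [-0.4, 0.0], [-0.4, -0.1], [-0.2, 0.1], [-0.4, 0.6], [0.2, 0.3], [-0.1, -0.5], [-0.9, -0.3], [0.2, 0.1], [-0.0, 0.2], [-0.5, -0.3], [-0.8, -0.2]]
bed [556.9 279.3  74.6]
(86, 58, 0) [-0.1 -1.4]
(86, -58, 0) [-1.1 -0.9]
(86, 58, 0) [ 0.1 -0.4]
(86, -58, 0) [-0.5 -0.6]
[[0.897, 0.443, -0.0], [0.443, -0.897, 0.0], [0.0, -0.0, -1.0]] [ 254.6 -515.5  231.2] 85.26634552374729
[[520.  69.   0.]]
[[444.  81.   0.]]
```

Sizes settle it: the plate at (330,237) is 120 x 60. The plate at (242,228) is 40 wide, (335,296) is 94 long, (231,286) is 146 long, and (428,221) is the turquoise look-alike. The pile fit is good to about half a pixel. I go above the plate and check it close up.

```bash
cat > delta.py <<'E'
from pile import *
def delta(P,R,cmd=None):
    st=manip.state(); p0,R0=(np.array(st["tool_pos"]),np.array(st["eef_rot"])) if cmd is None else cmd
    print("cm",(R0.T@(np.array(P)-p0)/10).round(2),"deg",np.degrees(Ro.from_matrix(R0.T@R).as_rotvec()).round(2),"t",st["clock"])
def flat(yaw): c,s=np.cos(np.radians(yaw)),np.sin(np.radians(yaw)); return np.array([[c,s,0],[s,-c,0],[0,0,-1.]])
def pileR(yaw): return Rp(yaw)@np.diag([1.,-1,-1])
E
python3 -c "
from delta import *
delta([430,-95,160],flat(-9))"
```

```text
cm [ 34.34 -29.93   7.13] deg [-2.000e-02  0.000e+00  3.529e+01] t 0.4
```

drive_tool(commands="34.3 -29.9 7.1 0 0 35.3;34.3 -29.9 7.1 0 0 35.3;34.3 -29.9 7.1 0 0 35.3;34.3 -29.9 7.1 0 0 35.3;34.3 -29.9 7.1 0 0 35.3", grip=1)

```text
clock: 1.02
tool_pos: [372.5, -233.2, 183.8]
eef_rot: [[0.987, -0.158, 0.001], [-0.158, -0.987, -0.001], [0.001, 0.0, -1.0]]
contact_force: [0.9, -0.7, 0.5]
grip_width: 85.5
gripper_force: 0.0
```

```bash
python3 -c "
from delta import *
delta([430,-95,160],flat(-9))"
```

```text
cm [  3.5  -14.55   2.38] deg [ 0.03 -0.06 -0.07] t 1.025
```

drive_tool(commands="3.5 -14.5 2.4 0 0 0;3.5 -14.5 2.4 0 0 0;3.5 -14.5 2.4 0 0 0;3.5 -14.5 2.4 0 0 0;3.5 -14.5 2.4 0 0 0")

```text
clock: 1.65
tool_pos: [429.2, -97.7, 160.1]
eef_rot: [[0.988, -0.157, 0.0], [-0.157, -0.988, -0.001], [0.0, 0.001, -1.0]]
contact_force: [0.0, -0.4, -0.1]
grip_width: 85.5
gripper_force: 0.0
```

```bash
python3 - <<'E'
from delta import *
p=shot("wrist","w1"); st=manip.state(); print(np.round(st["tool_pos"],1))
hsv=cv2.cvtColor(p["pixels"],cv2.COLOR_RGB2HSV)
m=((hsv[...,1]<45)&(hsv[...,2]>150)).astype(np.uint8); m=cv2.morphologyEx(m,cv2.MORPH_OPEN,np.ones((5,5)))
n,l,s,c=cv2.connectedComponentsWithStats(m)
for i in range(1,n):
    if s[i,4]>1500:
        cs,_=cv2.findContours((l==i).astype(np.uint8),cv2.RETR_EXTERNAL,cv2.CHAIN_APPROX_NONE)
        X=onz(p,cs[0][:,0].astype(float),15)[:,:2].astype(np.float32); r=cv2.minAreaRect(X); print(s[i],np.round(r[0],1),np.round(r[1],1),round(r[2],1))
delta([430,-95,0],flat(-9))
E
```

```text
[429.2 -98.1 160.1]
[ 114    0   95   47 3003] [583.3 -19.3] [59. 28.] 69.7
[ 582   36   58  180 6410] [ 458.6 -314.8] [122.3  36.4] 6.2
[ 270  139   76   59 3068] [470.1 -97.1] [54.3 42.3] 81.0
[ 274  231   60   59 2770] [398.9 -82.1] [46.9 49.4] 81.0
cm [ 0.03 -0.33 16.01] deg [ 0.04 -0.03 -0.09] t 1.7
```

View pics/w1.png

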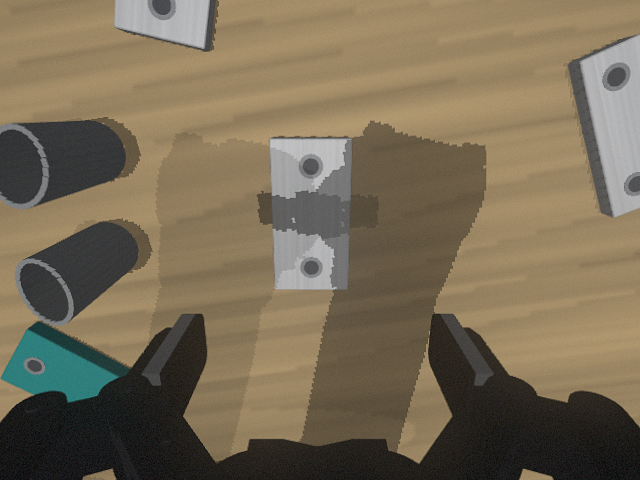

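The close view shows the full plate, white with two holes and half in shadow: corners (271,138), (351,138), (347,290), (275,290), holes (311,166) and (311,267). I check its size and centre from these.

```bash
python3 - <<'E'
from delta import *
p=load("w1"); X=onz(p,[(271,138),(351,138),(347,290),(275,290),(311,166),(311,267)],15)[:,:2]
print(X.round(1).tolist(),X[:4].mean(0).round(1),X[4:].mean(0).round(1))
e=lambda i,j:np.linalg.norm(X[i]-X[j]).round(1)
print(e(0,1),e(1,2),e(2,3),e(3,0),e(4,5)); d=X[4]-X[5]; print(np.degrees(np.arctan2(d[1],d[0])))
c=(X[:4].mean(0)+X[4:].mean(0))/2
delta([*c,0],flat(np.degrees(np.arctan2(d[1],d[0]))))
E
```

```text
[[495.8, -74.9], [486.8, -131.6], [368.1, -112.8], [377.3, -54.8], [471.7, -100.0], [392.7, -87.1]] [432.  -93.5] [432.2 -93.6]
57.4 120.2 58.7 120.1 80.0
-9.284010322196265
cm [ 0.21 -0.5  16.01] deg [ 0.04 -0.03  0.2 ] t 1.7
```

drive_tool(commands="0.2 -0.5 5 0 0 0.2;0.2 -0.5 10 0 0 0.2;0.2 -0.5 14 0 0 0.2;0.2 -0.5 16.1 0 0 0.2;0.2 -0.5 16.1 0 0 0.2", grip=1)

```text
clock: 2.33
tool_pos: [430.2, -93.1, -2.3]
eef_rot: [[0.987, -0.162, -0.003], [-0.162, -0.987, 0.001], [-0.003, -0.0, -1.0]]
contact_force: [0.1, -0.2, 1.3]
grip_width: 85.2
gripper_force: 0.0
```

drive_tool(commands="0 0 0 0 0 0;0 0 0 0 0 0;0 0 0 0 0 0;0 0 0 0 0 0;0 0 0 0 0 0", grip=0.5, force=60)

```text
clock: 2.95
tool_pos: [433.3, -93.4, 0.6]
eef_rot: [[0.987, -0.161, 0.003], [-0.161, -0.987, -0.002], [0.003, 0.001, -1.0]]
contact_force: [-1.6, -1.1, 6.4]
grip_width: 58.5
gripper_force: 65.0
```

drive_tool(commands="0 0 -1 0 0 0;0 0 -4 0 0 0;0 0 -10 0 0 0;0 0 -16 0 0 0;0 0 -20 0 0 0")

```text
clock: 3.58
tool_pos: [432.5, -92.6, 202.6]
eef_rot: [[0.987, -0.16, 0.004], [-0.16, -0.987, -0.001], [0.004, 0.001, -1.0]]
contact_force: [0.2, -0.4, -4.6]
grip_width: 57.9
gripper_force: 66.3
```

```bash
python3 - <<'E'
from delta import *
p=shot("wrist","w2")
q=np.load("pile.npy"); R=Rp(q[3]); off=R@np.array([3,0,15.])
print("final TCP",(q[:3]+off).round(1))
delta(q[:3]+off+R[:,2]*100,pileR(q[3]))
print(manip.state()["q"])
E
```

```text
final TCP [529.8 263.3  91.1]
cm [ -0.21 -33.54   2.86] deg [ 10.71  28.24 -38.76] t 3.625
[-3.54446334e-01  1.16055869e-01 -3.26207823e-01  1.11796168e+00
  8.71111937e-05  2.94781184e+00]
```

View pics/w2.png

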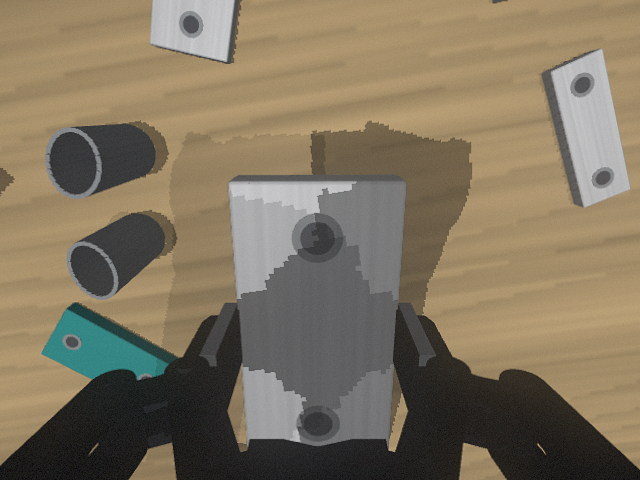

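The plate is held squarely, holes at (317,237) and (318,424). Joint 6 is near its limit (2.95 of 3.14), so I'll take the half-turned equivalent pose. On the way I measure the plate in the grip.

drive_tool(commands="0 -4 0 0 0 -10;0 -8 0 0 0 -20;0 -12 0 0 0 -30;0 -16 0 0 0 -40;0 -20 0 0 0 -50")

```text
clock: 4.25
tool_pos: [463.5, 106.3, 199.1]
eef_rot: [[0.753, 0.658, -0.0], [0.658, -0.753, -0.0], [-0.0, -0.0, -1.0]]
contact_force: [0.6, 0.1, -2.6]
grip_width: 58.2
gripper_force: 66.3
```

```bash
python3 - <<'E'
from delta import *
p=load("w2"); M=np.array(p["tool_from_camera"]); p["R"]=M[:3,:3].T; p["t"]=-M[:3,:3].T@M[:3,3]
for z in(-11,-15,-19):
    X=onz(p,[(317,237),(318,424)],z)[:,:2]; d=X[0]-X[1]; print(z,X.mean(0).round(1),np.linalg.norm(d).round(1),np.degrees(np.arctan2(d[1],d[0])).round(1))
q=np.load("pile.npy"); R=Rp(q[3]); 
delta(q[:3]+R@np.array([3,0,15.])+R[:,2]*100,flat(np.degrees(q[3])+180)); print(manip.state()["q"][5])
E
```

```text
-11 [-3.2  0.2] 83.1 -0.3
-15 [-0.7  0.2] 80.6 -0.3
-19 [1.9 0.2] 78.0 -0.3
cm [10.41 -8.39  2.14] deg [-2.0000e-02 -1.0000e-02 -1.6946e+02] t 4.25
2.515756474444669
```

drive_tool(commands="2 -2 0 0 0 -10.6;4 -4 0 0 0 -21.2;6 -5 0 0 0 -31.8;8 -6 0 0 0 -42.4;10 -8 0 0 0 -53")

```text
clock: 4.88
tool_pos: [487.4, 231.2, 198.9]
eef_rot: [[-0.071, 0.997, -0.0], [0.997, 0.071, -0.0], [-0.0, -0.0, -1.0]]
contact_force: [0.3, -0.5, -2.2]
grip_width: 58.2
gripper_force: 66.3
```

drive_tool(commands="0 0 0 0 0 -10.6;0 0 0 0 0 -21.2;0 0 0 0 0 -31.8;0 0 0 0 0 -42.4;0 0 0 0 0 -53")

```text
clock: 5.5
tool_pos: [486.8, 230.7, 198.9]
eef_rot: [[-0.84, 0.543, -0.001], [0.543, 0.84, -0.0], [0.001, -0.001, -1.0]]
contact_force: [-0.5, 0.3, -2.6]
grip_width: 58.0
gripper_force: 66.3
```

drive_tool(commands="0 0 0 0 0 -10.6;0 0 0 0 0 -21.2;0 0 0 0 0 -31.8;0 0 0 0 0 -42.4;0 0 0 0 0 -53")

```text
clock: 6.12
tool_pos: [486.7, 230.7, 198.9]
eef_rot: [[-0.939, -0.344, -0.001], [-0.344, 0.939, -0.0], [0.001, 0.0, -1.0]]
contact_force: [-0.1, -0.4, -3.1]
grip_width: 58.5
gripper_force: 66.3
```

```bash
python3 - <<'E'
from delta import *
q=np.load("pile.npy"); R=Rp(q[3]); 
delta(q[:3]+R@np.array([3,0,16.])+R[:,2]*80,R@np.diag([-1.,1,-1])); print(manip.state()["q"])
E
```

```text
cm [-1.19  0.85  3.76] deg [ -2.73 -29.97 -10.2 ] t 6.125
[ 3.24787970e-01  3.15233965e-01 -9.25914648e-02  1.16390935e+00
  2.23995883e-05 -2.67175185e-02]
```

drive_tool(commands="0 0 0 -0.9 -9 -3;0 0 0 -1.8 -18 -6;0 0 0 -2.7 -27 -9;-1.2 0.8 2 -2.7 -30 -10.2;-1.2 0.8 3.8 -2.7 -30 -10.2")

```text
clock: 6.75
tool_pos: [493.4, 241.8, 159.3]
eef_rot: [[-0.748, -0.503, 0.432], [-0.436, 0.864, 0.251], [-0.5, -0.0, -0.866]]
contact_force: [0.1, 0.3, -2.8]
grip_width: 58.0
gripper_force: 66.4
```

```bash
cat > chk.py <<'E'
from delta import *
import sys
q=np.load("pile.npy"); R=Rp(q[3]); 
delta(q[:3]+R@np.array([3,0,16.])+R[:,2]*float(sys.argv[1]),R@np.diag([-1.,1,-1])); print(np.round(manip.state()["q"],3))
s=shot("scene",sys.argv[2]); d=shot("side",sys.argv[2]+"d")
im=np.hstack([cv2.resize(s["pixels"][195:315,425:545],(400,400),interpolation=cv2.INTER_CUBIC),cv2.resize(d["pixels"][125:245,175:295],(400,400),interpolation=cv2.INTER_CUBIC)])
cv2.imwrite(f"pics/{sys.argv[2]}c.png",im[:,:,::-1])
E
python3 chk.py 10 h1
```

```text
cm [-0.25  0.03  6.92] deg [-0.19 -0.02 -0.29] t 6.75
[ 0.267 -0.016 -0.766  0.312  0.129 -0.228]
```

View pics/h1c.png

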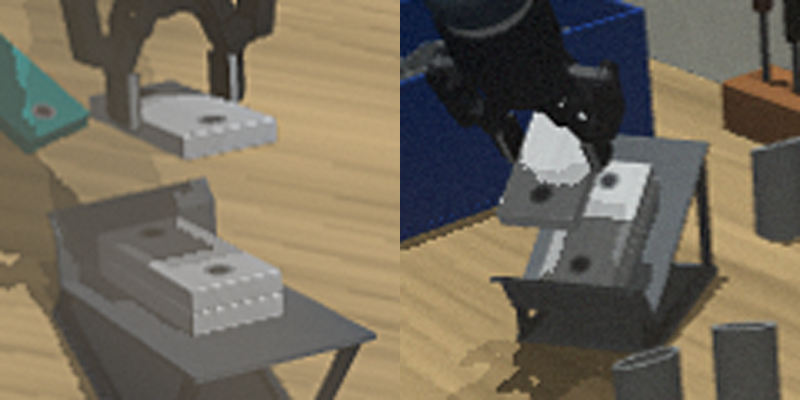

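The plate is held over the pile, parallel to it, with its front edge at crop (183,155)-(276,140). I descend to 10 mm above it.

drive_tool(commands="-0.2 0 2 0 0 -0.3;-0.2 0 4 0 0 -0.3;-0.2 0 6 0 0 -0.3;-0.2 0 6.9 0 0 -0.3;-0.2 0 6.9 0 0 -0.3")

```text
clock: 7.48
tool_pos: [527.3, 260.7, 101.9]
eef_rot: [[-0.745, -0.507, 0.432], [-0.441, 0.862, 0.251], [-0.5, -0.003, -0.866]]
contact_force: [-0.3, -0.5, -3.4]
grip_width: 58.1
gripper_force: 66.3
```

```bash
python3 chk.py 0 h2; python3 - <<'E'
from delta import *
q=np.load("pile.npy"); R=Rp(q[3]); st=manip.state(); print("grip frame offset in pile",(R.T@(np.array(st["tool_pos"])-q[:3])).round(1), st["contact_force"])
p=load("h2")
for n,X in(("pile",[[60,-30,15],[60,30,15]]),("held",[[63,-30,41],[63,30,41],[63,-30,26],[63,30,26]])):
    print(n,((proj(p,np.array(X,float)@R.T+q[:3])-[425,195]+.5)*400/120).round())
E
```

```text
cm [0.24 0.11 1.01] deg [-0.21  0.01  0.01] t 7.475
[ 0.288  0.142 -0.778  0.139  0.118 -0.214]
grip frame offset in pile [ 6.1 -1.1 26.8] [ 0.47116996 -0.10809144 -2.69959063]
pile [[192. 291.]
 [282. 270.]]
held [[192. 251.]
 [284. 231.]
 [193. 275.]
 [285. 255.]]
```

View pics/h2c.png

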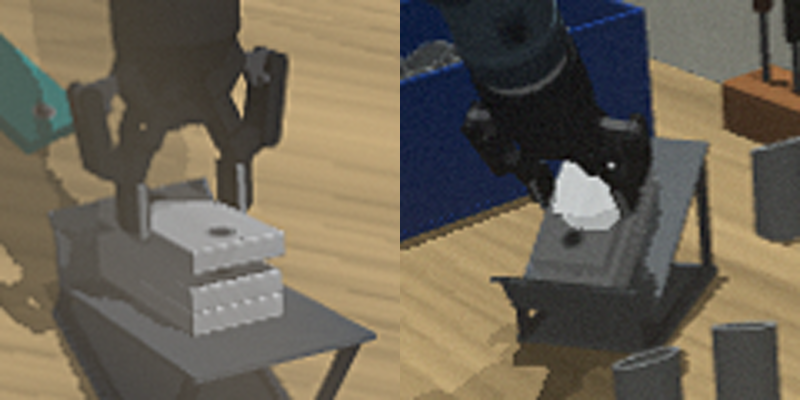

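Held face is at (193,253)-(285,233), within 2 crop px of the prediction (about +3 to +5 mm up the slope). I lower it gently.

drive_tool(commands="0.15 0.05 0.3 0 0 0;0.15 0.05 0.5 0 0 0;0.15 0.05 0.7 0 0 0;0.15 0.05 0.8 0 0 0;0.15 0.05 0.9 0 0 0")

```text
clock: 8.2
tool_pos: [530.0, 262.7, 93.5]
eef_rot: [[-0.745, -0.507, 0.433], [-0.44, 0.862, 0.252], [-0.501, -0.003, -0.865]]
contact_force: [0.3, 0.2, -3.2]
grip_width: 57.7
gripper_force: 66.4
```

drive_tool(commands="0 0 0.05 0 0 0;0 0 0.1 0 0 0;0 0 0.15 0 0 0;0 0 0.15 0 0 0")

```text
clock: 8.7
tool_pos: [530.6, 263.1, 92.3]
eef_rot: [[-0.745, -0.507, 0.433], [-0.44, 0.862, 0.252], [-0.501, -0.003, -0.865]]
contact_force: [-0.2, 0.3, -2.4]
grip_width: 58.3
gripper_force: 66.4
```

```bash
python3 chk.py 0 h3; python3 - <<'E'
from delta import *
q=np.load("pile.npy"); R=Rp(q[3]); st=manip.state(); print("TCP in pile",(R.T@(np.array(st["tool_pos"])-q[:3])).round(1), "F in pile",(R.T@np.array(st["contact_force"])).round(1),st["gripper_force"],np.round(st["ft_torque"],2))
p=load("h3")
for n,X in(("held",[[63,-30,30],[63,30,30],[60,-30,15],[60,30,15],[60,-30,-15],[60,30,-15]]),):
    print(n,((proj(p,np.array(X,float)@R.T+q[:3])-[425,195]+.5)*400/120).round())
E
```

```text
cm [ 0.11  0.06 -0.03] deg [-0.22  0.08  0.01] t 8.7
[ 0.292  0.165 -0.784  0.109  0.117 -0.211]
TCP in pile [ 4.1 -0.6 15.7] F in pile [-0.5 -0.1 -2.7] 66.36424899101257 [-0.37  0.66  0.  ]
held [[193. 269.]
 [284. 248.]
 [192. 291.]
 [282. 270.]
 [194. 338.]
 [284. 317.]]
```

View pics/h3c.png

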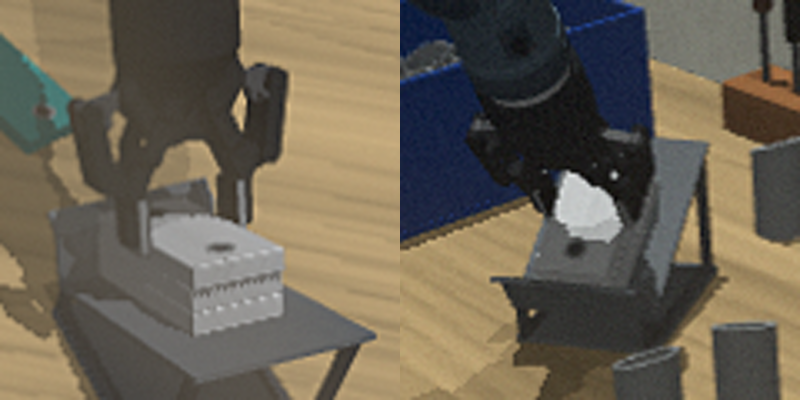

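The plate is nearly down, front top edge at (193,269)-(284,249), aligned, but there is no contact force yet. I continue in small steps.

drive_tool(commands="0.1 0.05 0.05 0 0 0;0.1 0.05 0.1 0 0 0;0.1 0.05 0.15 0 0 0;0.1 0.05 0.15 0 0 0")

```text
clock: 9.3
tool_pos: [530.4, 263.4, 91.8]
eef_rot: [[-0.744, -0.507, 0.435], [-0.44, 0.862, 0.252], [-0.502, -0.004, -0.865]]
contact_force: [-8.7, -6.7, 12.0]
grip_width: 58.0
gripper_force: 68.4
```

drive_tool(commands="0 0 0 0 0 0;0 0 0 0 0 0;0 0 0 0 0 0")

```text
clock: 9.68
tool_pos: [530.4, 263.3, 91.8]
eef_rot: [[-0.744, -0.507, 0.435], [-0.44, 0.862, 0.252], [-0.503, -0.004, -0.865]]
contact_force: [-8.8, -6.9, 11.7]
grip_width: 58.0
gripper_force: 68.4
```

```bash
python3 chk.py 0 h4; python3 - <<'E'
from delta import *
q=np.load("pile.npy"); R=Rp(q[3]); st=manip.state(); print("TCP in pile",(R.T@(np.array(st["tool_pos"])-q[:3])).round(1), "F in pile",(R.T@np.array(st["contact_force"])).round(1))
E
```

```text
cm [ 0.08  0.03 -0.07] deg [-0.25  0.17  0.01] t 9.675
[ 0.292  0.165 -0.786  0.105  0.116 -0.21 ]
TCP in pile [ 3.8 -0.3 15.3] F in pile [-4.2 -0.3 14.2]
```

View pics/h4c.png

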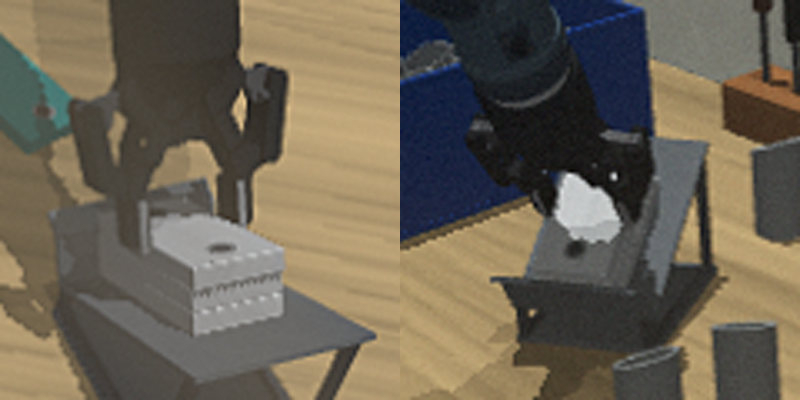

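The plate lies flat and flush: front corners at (193,268)-(284,249), with 14 N on the normal. Release and retract.

drive_tool(commands="0 0 0 0 0 0;0 0 0 0 0 0;0 0 0 0 0 0;0 0 0 0 0 0;0 0 0 0 0 0", grip=1)

```text
clock: 10.4
tool_pos: [530.3, 263.5, 90.4]
eef_rot: [[-0.745, -0.507, 0.433], [-0.44, 0.862, 0.252], [-0.501, -0.003, -0.865]]
contact_force: [1.7, 0.2, 0.1]
grip_width: 84.9
gripper_force: 0.0
```

drive_tool(commands="0 0 -1 0 0 0;0 0 -3 0 0 0;0 0 -6 0 0 0;0 0 -10 0 0 0;0 0 -14 0 0 0")

```text
clock: 11.02
tool_pos: [468.5, 227.8, 213.0]
eef_rot: [[-0.745, -0.507, 0.434], [-0.44, 0.862, 0.252], [-0.501, -0.003, -0.865]]
contact_force: [1.1, -0.2, 1.1]
grip_width: 85.2
gripper_force: 0.0
```

```bash
python3 chk.py 0 h5; python3 - <<'E'
from delta import *
q=np.load("pile.npy"); R=Rp(q[3]); p=load("h5")
print(((proj(p,np.array([[60,-30,30],[60,30,30],[-60,30,30],[-60,-30,30],[40.2,0,30],[-40.2,0,30.]])@R.T+q[:3])-[425,195]+.5)*400/120).round())
E
```

```text
cm [-1.0e-02 -0.0e+00  1.4e+01] deg [-0.22  0.09  0.01] t 11.025
[ 0.247 -0.136 -0.719  0.479  0.138 -0.25 ]
[[190. 267.]
 [281. 247.]
 [178. 195.]
 [ 96. 212.]
 [218. 247.]
 [152. 212.]]
```

View pics/h5c.png

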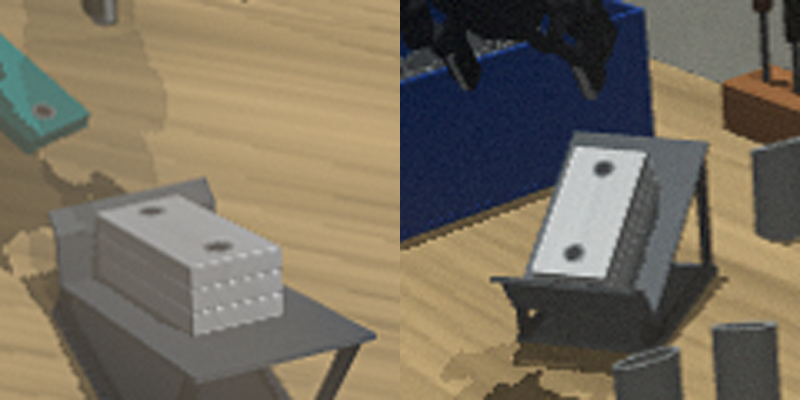

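Three plates are stacked flush. The top plate's holes at (152,212) and (218,247) are exactly where they should be, and the fingers are clear. I hand the job in.

```bash
python3 -c "
from bench import manip
print(manip.close_job())"
```

```text
the job is handed in; nothing more can be done
None
```

The 120 x 60 mm plate (plate_c) lies flat and flush on top of the pile, released with the fingers clear, and the job was handed in at about 11 s; no verdict came back.

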